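Clear the hanging tube station

ROBOT

A 6-joint arm with a two-finger parallel gripper is mounted at the origin on the work surface. World frame = base frame: x ahead of the robot, y to its left, z up, the work surface at z = 0. Lengths are in mm, angles in rad, forces in N, time in s.
With the tool pointing down it reaches from about 300 to 775 mm from the base axis. Payload 14.6 kg.
Tool frame: the origin (TCP) lies between the finger pads; the fingertips stand 8 mm ahead of it and the grasp point (between the pads) lies 11 mm behind it; z points along the fingers, y is the direction in which the jaws open and shut (so a half turn about z gives the same grasp; the last joint's range is limited). The gripper opens to 94 mm and grips with 3 to 60 N. Pads are 16 mm wide; open, the fingers measure 119 mm over their backs; the gripper's body (75 mm by 177 mm) begins 78 mm behind the grasp point.
Start: joints at [1.207, 0.3, 1.521, -0, 1.321, -0.067], TCP at [160.851, 525.943, 213.446] pointing down, gripper open.
Joint ranges: [-3.03, 3.03], [-0.79, 2.21], [0.23, 2.52], [-1.04, 4.18], [0, 3.07], [-2.55, 2.55]. Speed limits (rad/s): [2.22, 2.22, 2.57, 3.14, 3.14, 3.14].

INTERFACE

Orientations are given as [roll, pitch, yaw] about the fixed x, y, z axes, in that order (R = Rz(yaw) Ry(pitch) Rx(roll)).
In Python, from cell import manip gives the robot as it stands. The module is installed in compiled form; this text tells all that it offers.
- The arm moves only by the tool send_rows, never from a script. Its argument "series" is a list that holds one entry, the list of rows, each a list of 5 numbers: the opening, from 0 (shut) to 1 (fully open), then the shift along the tool's x, y, z in mm, then the turn about the tool's z in degrees. In form: [[[gripper, dx, dy, dz, roll], ...]]. A call has 1 to 10 rows; each row is the pose to reach, as a shift and turn from the pose commanded when the call began, along the tool's axes at that moment; what a row does not reach only later rows make up. A row lasts 1/10 s, in which the tool goes at most 50 mm and 8.59 degrees, less where a joint would pass 70% of its speed; a pose out of reach is approached as far as the arm can. A call with a gripper value outside its range is refused whole. The fingers move at their own pace and stop on an object; "newtons" is the grip in N (left out, the last holds). Time passes only in rows, so rows that repeat a pose let the fingers close. It gives the time, the measured TCP pose, the force and the opening at its end, in the units of the state.
- manip.read_state(): the state, without advancing time (a new reading comes with each control period).
- manip.camera(name): name is "scene" or "top" or "wrist"; returns a dict with "img" (400x640x3 uint8, red, green, blue), "vfov" (degrees; the focal length in pixels is half the picture's height over the tangent of half this angle, whatever the lens; pixels are square), "cx", "cy" (the principal point, pixels), "pose" (4x4, takes a point from camera to world coordinates); the wrist camera has in their place "T_tool_cam" (4x4, takes a point from camera to tool coordinates, whose origin is the TCP and whose axes are the flange's). Camera axes: x right, y down, z forward; pixel columns grow to the right and rows downward; lengths in mm; the calibration is good to about 2 mm. A picture is of the moment at which its call begins: read the wrist's pose just before it. There is no depth.
- manip.sign_off(): hands the job in, once; it reports no verdict.
Trained networks look in a picture, given as the dict that the camera call returned (one of the last four; its "shot" number tells which), for a name from the list of things; names that differ only in an ending like _2 or _b are one class to them, and where a whole thing is asked for, a point or a joint stands for the part that bears it (a point fixed in the world has none). Each returns a list of dicts, best first, with "conf" (0 to 1); they miss things now and then, are a little off and sometimes report something else, mostly with a low value. They report only what shows in the picture. A call takes as long as a camera call.
- manip.find_in(target, picture): "rect" ([left, top, width, height] in pixels, round what is visible of it).
- manip.silhouettes(target, picture): "pixels" (400x640 bool, what is visible of it) and "rect" ([left, top, width, height] in pixels, round what is visible of it).
The state is a dict: "clock": time; "joints": joint angles; "qd": joint speeds; "effort": joint torques, N m; "eef_pos": TCP position; "eef_rot": TCP orientation; "wrist_force": force on the tool from outside, world axes, zero at the start; "moment": the same for the moment, N m; "finger_gap": finger opening in mm.
Only numpy, scipy, OpenCV 4.12 (cv2) and the standard library are available. Lean on these libraries where they do the work, as an engineer would, in place of code of your own. Each camera call takes 0.05 s, during which the arm holds its last target. There are 200 camera calls.

TASK

Clear the tube station for washing. First lift the tube carrier up off the fork it hangs on and draw it out clear of the prongs, keeping it upright, and stand it in the white tray; then pull the snapped-on fork bracket up off the stand's post by the rib on its top and stand it upright in the tray too, on its open end beside the carrier. Set both down gently without dropping them, and leave the bottle, the tip box and the timer where they are.

Things in the scene. Friction and masses are not known exactly. Their poses are not given: they have to be found in the camera images.
- stand: Fixed bench stand: dark steel foot 150 x 140 x 14 mm with an aluminium post 28 mm (x) by 50 mm (y) rising from its middle to 235 mm above the bench. Origin: centre of the foot's underside, on the bench; z up. The hanging carrier is on its +x side.
- bracket: Grey plastic fork bracket: a cap 42 (x) by 64 (y) by 56 mm high, snapped over the top 50 mm of the post by two sprung balls. A straight upward pull of 10 to 20 N frees it; it must rise 50 mm to clear the post. Origin: centre of its open lower rim, 185 mm above the bench while snapped on; axes as the stand's. It stands stably on that rim. 0.16 kg.
- bracket_rib (a point): Middle of the grip rib on the bracket's top (78 mm above its origin): a plate 14 mm thick (x), 60 mm long (y), rising 32 mm from the cap's top, from 56 to 88 mm above the origin.
- bracket_fork (a point): On the bracket, midway between its two prongs where the bar hangs: x = +82 mm, z = 22 mm from the bracket's origin, level with the prongs' tops. Prongs 8 mm wide at y = -31 and +31 mm run towards +x to x = 102 mm, undersides at z = 14 mm; upturned tips at their ends rise 10 mm above their tops, small bumps behind the bar 6 mm.
- carrier: White plastic tube carrier: box 70 (x) by 104 (y) by 45 mm, six blue-capped tubes fixed in it (tops at 66 mm), and a stirrup handle over it, 125 mm high in all: uprights at the y ends, 84 mm apart, and a cross bar along y. Origin: centre of its underside, 94 mm above the bench as it hangs in the fork; axes as the stand's. 0.2 to 0.42 kg.
- carrier_bar (a point): Centre of the carrier's cross bar, 119 mm above its origin: a square bar 12 x 12 mm along y that hangs in the two prongs; between the prongs 54 mm of it are free for the fingers. The prongs pass under the bar, over the tubes: lift 12 to 35 mm to clear the tips, then draw the carrier 60 mm or more towards the stand's +x before going higher.
- tray: White rectangular wash tray, fixed on the bench, 220 mm (x) by 300 mm (y), rim 22 mm high, walls and floor 4 mm thick. Origin: centre of its underside, on the bench; the inner floor is at z = 4 mm.
- bottle: Amber reagent bottle with a blue cap, 72 mm diameter, 150 mm high, standing; bystander. Origin: centre of its underside.
- tipbox: Teal pipette-tip box, 87 x 122 x 91 mm; bystander. Origin: centre of its underside.
- timer: Small flat cream-coloured bench timer, 60 x 95 x 22 mm, lying on the bench; bystander. Origin: centre of its underside.

How it is judged:
By the outcome, as a careful person would: the job done as asked, in the order asked, and still so for the second after the job is handed in, with the robot touching nothing.
It also fails if it takes over 69 s, if anything falls off the work surface, if the arm or the gripper's body presses on something with over 40 N, if the wrist force passes 120 N, or if a joint passes its speed limit or range.

## Working session

There is one attempt and no reset: what is moved stays moved. The work goes in short steps, Python scripts to look and compute and a tool call to move; the robot and the scene stay as the last step left them, time stands still between calls to the robot, and variables do not carry over. Pictures are saved under pics/ and viewed, about 8 in all and at most 12, crops included, and the job is handed in when it is done.

Besides the shell and the picture viewer there is one more tool, called after "Call:" in YAML: its name, and indented under it one key for each argument. send_rows: Moves the arm, as the interface text tells. Its arguments: {"type":"object","properties":{"series":{"type":"array"},"newtons":{"type":"number"}},"required":["series"]}

```bash
mkdir -p pics; cat > h.py <<'E'
import numpy as np, cv2
from cell import manip
def K(c):
    f=c["img"].shape[0]/2/np.tan(np.radians(c["vfov"])/2); return f,c["cx"],c["cy"]
def ray(c,u,v,P=None):
    f,cx,cy=K(c); P=c["pose"] if P is None else P; P=np.array(P)
    d=P[:3,:3]@np.array([(u-cx)/f,(v-cy)/f,1]); return P[:3,3],d
def atz(c,u,v,z,P=None):
    o,d=ray(c,u,v,P); return o+d*(z-o[2])/d[2]
def proj(c,X,P=None):
    f,cx,cy=K(c); P=np.array(c["pose"] if P is None else P)
    q=(np.atleast_2d(X)-P[:3,3])@P[:3,:3]; return np.c_[q[:,0]/q[:,2]*f+cx,q[:,1]/q[:,2]*f+cy]
def save(c,n): cv2.imwrite("pics/"+n,c["img"][:,:,::-1])
E
python3 - <<'E'
from h import *
s=manip.read_state(); print(s)
for n in ("scene","top"):
    c=manip.camera(n); save(c,n+"0.png"); print(n,c["vfov"],c["cx"],c["cy"],np.round(c["pose"],3).tolist())
    for t in ("stand","bracket","carrier","tray","bottle","tipbox","timer"):
        r=manip.silhouettes(t,c)
        for q in r[:2]:
            m=q["pixels"].astype(np.uint8); ys,xs=np.nonzero(m)
            print(t,round(q["conf"],2),q["rect"],cv2.minAreaRect(np.c_[xs,ys].astype(np.float32)))
E
```

```text
{'clock': 0.0, 'joints': array([ 1.20739316e+00,  3.00491786e-01,  1.52156386e+00,  6.11293093e-06,
        1.32066986e+00, -6.65779889e-02]), 'qd': array([ 0.00187149, -0.00111589,  0.00143958, -0.00104111,  0.00053389,
        0.00074678]), 'effort': array([-1.68884271e-03, -5.31794322e+01, -3.52726114e+01,  7.07452185e-02,
        2.44784262e-02, -1.33059070e-04]), 'eef_pos': array([160.77173559, 525.72770865, 212.88225246]), 'eef_rot': array([-3.14046270e+00, -8.12756802e-05,  2.84476591e+00]), 'wrist_force': array([-0.03466005,  0.13469506,  0.22356375]), 'moment': array([-0.00706815,  0.00473773,  0.01546949]), 'finger_gap': 93.74973551794176}
scene 55.347420125284906 318.3813348900117 198.2048242921822 [[0.741, 0.564, -0.364, 906.126], [0.671, -0.634, 0.384, -313.927], [-0.014, -0.529, -0.849, 823.764], [0.0, 0.0, 0.0, 1.0]]
stand 0.7 [315.1, 106.9, 56.7, 76.8] ((343.7785339355469, 145.26971435546875), (75.78046417236328, 51.67069625854492), 89.0759506225586)
bracket 0.66 [344.6, 66.8, 56.8, 67.6] ((367.9101867675781, 102.98661804199219), (60.93668746948242, 45.397239685058594
[... 1072 characters left out ...]
(208.3500213623047, 227.5500030517578), (40.729347229003906, 62.649658203125), 8.130102157592773)
carrier 0.62 [189.3, 189.2, 60.8, 36.2] ((218.2230682373047, 207.21539306640625), (61.025089263916016, 32.62113571166992), 7.125016689300537)
tray 0.64 [333.6, 201.8, 146.2, 117.8] ((407.42205810546875, 259.1576843261719), (129.43704223632812, 94.64566040039062), 14.995079040527344)
bottle 0.68 [301.0, 117.1, 34.2, 34.3] ((316.5, 134.5), (35.0, 31.0), 90.0)
tipbox 0.81 [223.7, 121.2, 57.8, 43.2] ((251.0, 141.5), (55.99999237060547, 42.99999237060547), -0.0)
timer 0.62 [384.2, 125.9, 43.6, 37.6] ((404.36761474609375, 143.46823120117188), (41.6181755065918, 27.187950134277344), 13.495734214782715)
```

```bash
python3 - <<'E'
import cv2
a=cv2.imread("pics/scene0.png");b=cv2.imread("pics/top0.png")
a=cv2.resize(a[40:360,130:470],None,fx=1.17,fy=1.17,interpolation=3)
b=cv2.resize(b[90:330,170:500],(400,291))
c=cv2.resize(cv2.imread("pics/scene0.png")[50:200,300:440],(400,429),interpolation=3)
d=cv2.resize(cv2.imread("pics/top0.png")[170:280,170:280],(400,400),interpolation=3)
import numpy as np
o=np.zeros((800,800,3),np.uint8)
o[:a.shape[0],:a.shape[1]]=a;o[:291,400:]=b;o[374:774,400:]=d;o[374:800,:400]=c[:426]
cv2.imwrite("pics/m0.png",cv2.resize(o,(600,600)))
E
```

```text
(no output)
```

View pics/m0.png

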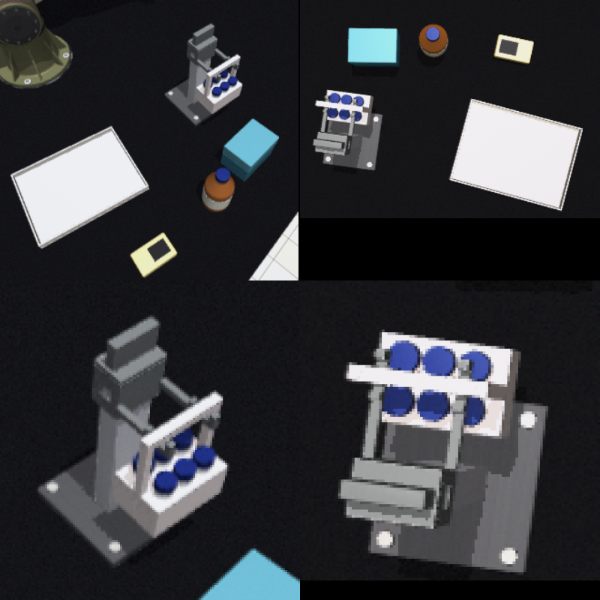

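The composite shows the stand with the carrier hanging on its far (+x, up in the top view) side, slightly rotated. The tray is to the right, with the tip box, bottle and timer beyond. I'll fit box models to the masks next.

```bash
cat >> h.py <<'E'
from scipy.optimize import minimize
def box(x0,x1,y0,y1,z0,z1): return np.array([[x,y,z] for x in(x0,x1) for y in(y0,y1) for z in(z0,z1)],float)
BR=[box(-21,21,-32,32,0,56),box(-7,7,-30,30,56,88),box(21,102,-35,-27,14,22),box(21,102,27,35,14,22)]
CA=[box(-35,35,-52,52,0,45),box(-6,6,-48,48,113,125),box(-6,6,-48,-36,45,125),box(-6,6,36,48,45,125),box(-30,30,-48,48,45,66)]
STAND=[box(-75,75,-70,70,0,14),box(-14,14,-25,25,14,235)]+[b+[0,0,185] for b in BR]+[b+[82,0,94] for b in CA]
TRAY=[box(-110,110,-150,150,0,22)]
def W(b,p): 
    c,s=np.cos(p[2]),np.sin(p[2]); return b@np.array([[c,s,0],[-s,c,0],[0,0,1]])+[p[0],p[1],p[3] if len(p)>3 else 0]
def render(c,bs,p,P=None):
    m=np.zeros((400,640),np.uint8)
    for b in bs: cv2.fillConvexPoly(m,cv2.convexHull(np.round(proj(c,W(b,p),P)*16).astype(np.int32)),1,shift=4)
    return m
def fit(bs,views,p0,z=0):
    # views: list of (cam, mask, P)
    def cost(q):
        p=[q[0],q[1],q[2]/100,z]; t=0
        for c,m,P in views:
            r=render(c,bs,p,P)>0; t+=1-(r&m).sum()/max(1,(r|m).sum())
        return t
    x=np.array([p0[0],p0[1],p0[2]*100])
    for d in(25,8,3):
        r=minimize(cost,x,method="Nelder-Mead",options=dict(initial_simplex=np.vstack([x]+[x+d*np.eye(3)[i] for i in range(3)]),maxiter=150)); x=r.x
    return [round(x[0],1),round(x[1],1),round(x[2]/100,4),z],round(r.fun,3)
def mask(c,*ts):
    m=np.zeros((400,640),bool)
    for t in ts:
        r=manip.silhouettes(t,c)
        if r: m|=r[0]["pixels"].astype(bool)
    return m
E
python3 - <<'E'
from h import *
cs=[manip.camera("scene"),manip.camera("top")]
t=cs[1]
print("guess",atz(t,228,243,14),atz(t,407,259,15))
def f(bs,p0,*n):
    ms=[mask(c,*n) for c in cs]
    vs=[(c,m,None) for c,m in zip(cs,ms)]
    for v in (vs,vs[:1],vs[1:]): print(n[0],fit(bs,v,p0))
g=atz(t,228,243,14); f(STAND,[g[0],g[1],-0.1],"stand","bracket","carrier")
g=atz(t,407,259,15); f(TRAY,[g[0],g[1],-0.26],"tray")
for n,u,v,h in(("tipbox",251,141,91),("bottle",316,134,150),("timer",404,143,22)): print(n,atz(t,u,v,h))
E
```

```text
guess [525.88573873 231.08179451  14.        ] [ 475.70428796 -194.79945135   15.        ]
stand ([np.float64(527.9), np.float64(231.1), np.float64(-0.1685), 0], np.float64(0.147))
stand ([np.float64(529.5), np.float64(228.4), np.float64(-0.1659), 0], np.float64(0.076))
stand ([np.float64(527.2), np.float64(232.9), np.float64(-0.1829), 0], np.float64(0.058))
tray ([np.float64(476.4), np.float64(-196.0), np.float64(-0.2922), 0], np.float64(0.056))
tray ([np.float64(477.5), np.float64(-196.4), np.float64(-0.2859), 0], np.float64(0.032))
tray ([np.float64(476.1), np.float64(-196.1), np.float64(-0.2899), 0], np.float64(0.022))
tipbox [757.09624818 158.02448017  91.        ]
bottle [757.74185795  10.00257652 150.        ]
timer [ 751.49734153 -196.61020559   22.        ]
```

```bash
cat >> h.py <<'E'
from scipy.spatial.transform import Rotation as Ro
def pose(s=None):
    s=s or manip.read_state(); T=np.eye(4); T[:3,:3]=Ro.from_euler("xyz",s["eef_rot"]).as_matrix(); T[:3,3]=s["eef_pos"]; return T
def goto(X,ya=None):
    """ya: wanted world angle (rad) of tool y"""
    T=pose(); d=T[:3,:3].T@(np.array(X)-T[:3,3]); y=T[:3,1]; a=np.arctan2(y[1],y[0])
    r=0 if ya is None else -np.degrees((ya-a+np.pi)%(2*np.pi)-np.pi)
    print("move",np.round(d,1),"roll",round(r,1),"yang",round(a,4))
E
python3 - <<'E'
from h import *
goto([160,526,330]); goto([608.7,217.3,330],-.17)
E
```

```text
move [   0.8   -0.2 -116.5] roll 0 yang 1.274
move [-518.5 -164.2 -116.5] roll 82.7 yang 1.274
```

Call:
send_rows:
  series:
    - [[0.5,0,0,-50,8],[0.5,0,0,-100,16],[0.5,-40,-13,-117,24],[0.5,-85,-27,-117,32],[0.5,-130,-41,-117,40],[0.5,-175,-55,-117,48],[0.5,-220,-70,-117,56],[0.5,-265,-84,-117,64],[0.5,-310,-98,-117,72],[0.5,-355,-112,-117,80]]

```text
clock: 2.3
eef_pos: [469.0, 313.6, 330.6]
eef_rot: [3.141, -0.0, 1.443]
wrist_force: [-0.5, -0.2, 0.4]
finger_gap: 46.9
```

```bash
python3 - <<'E'
from h import *
print(manip.read_state()["eef_pos"],manip.read_state()["finger_gap"]); goto([608.7,217.3,330],-.17)
E
```

```text
[468.96543675 313.61502365 330.59671526] 46.873139040045054
move [-77.7 150.9   0.6] roll 2.4 yang -0.128
```

Call:
send_rows:
  series:
    - [[0.5,-19,38,0,1],[0.5,-39,75,0,2],[0.5,-58,113,0,2.4],[0.5,-78,151,0,2.4],[0.5,-78,151,0,2.4],[0.5,-78,151,0,2.4]]

```text
clock: 2.9
eef_pos: [608.3, 218.7, 329.7]
eef_rot: [-3.141, 0.0, 1.405]
wrist_force: [-0.3, 0.7, 0.9]
finger_gap: 47.0
```

```bash
python3 - <<'E'
from h import *
T=pose(); c=manip.camera("wrist"); P=T@c["T_tool_cam"]
print(T[:3,3],c["T_tool_cam"])
p=[527.9,231.1,-.17,0]; pc=W(np.array([[82,0,94.]]),p)[0]
img=c["img"].copy()
mc,mb=mask(c,"carrier"),mask(c,"bracket")
q=proj(c,W(np.array([[82,-42,219.],[82,42,219],[82,0,219],[-7,-30,273],[7,-30,273],[-7,30,273],[7,30,273],[102,-31,207],[102,31,207]]),p),P)
print(np.round(q))
for u,v in q: cv2.circle(img,(int(u),int(v)),3,(255,0,0),-1)
for m,k in((mc,(0,255,0)),(mb,(255,255,0))):
    cv2.drawContours(img,cv2.findContours(m.astype(np.uint8),0,2)[0],-1,k,1)
c2=dict(img=img); save(c2,"w1.png")
E
```

```text
[608.25195824 218.67872489 329.69750492] [[-1.25067723e-03 -9.72969904e-01 -2.30928564e-01  6.61143742e+01]
 [ 9.99998478e-01 -1.49770398e-03  8.94413277e-04 -1.71955947e-02]
 [-1.21609983e-03 -2.30927094e-01  9.72970297e-01 -1.70562424e+02]
 [ 0.00000000e+00  0.00000000e+00  0.00000000e+00  1.00000000e+00]]
[[320. 247.]
 [321. 152.]
 [320. 201.]
 [198. 258.]
 [217. 258.]
 [191. 177.]
 [211. 177.]
 [342. 231.]
 [343. 164.]]
```

View pics/w1.png

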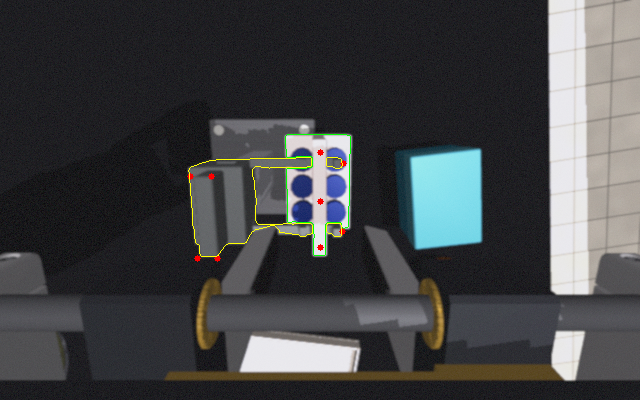

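The overlay (red, predicted) agrees with the picture: the bar lies along column 320, rows ~140–255, the prongs at rows ~163 and 231. I'll descend and grip.

Call:
send_rows:
  newtons: 30
  series:
    - [[0.5,0,0,35,0],[0.5,0,0,70,0],[0.5,0,0,95,0],[0.5,0,0,115,0],[0.5,0,0,127,0],[0.5,0,0,127,0],[0.25,0,0,127,0],[0.0,0,0,127,0],[0.0,0,0,127,0],[0.0,0,0,127,0]]

```text
clock: 4.05
eef_pos: [608.1, 219.2, 204.0]
eef_rot: [3.141, -0.0, 1.407]
wrist_force: [-0.5, 0.2, -0.6]
finger_gap: 18.4
```

Call:
send_rows:
  series:
    - [[0,0,0,0,0],[0,0,0,0,0],[0,0,0,-3,0],[0,0,0,-7,0],[0,0,0,-12,0],[0,0,0,-17,0],[0,0,0,-21,0],[0,0,0,-24,0],[0,0,0,-24,0],[0,0,0,-24,0]]

```text
clock: 5.05
eef_pos: [607.9, 219.2, 227.4]
eef_rot: [-3.141, 0.0, 1.407]
wrist_force: [-0.2, -0.1, -3.0]
finger_gap: 11.7
```

```bash
python3 - <<'E'
from h import *
s=manip.read_state();print(s["eef_pos"],s["eef_rot"],s["wrist_force"],s["moment"],s["finger_gap"])
T=pose(s); c=manip.camera("wrist"); P=T@c["T_tool_cam"]
save(c,"w2.png")
# prong tips vs carrier: draw-out goal 85 mm along stand +x
a=-.17; goto(T[:3,3]+85*np.array([np.cos(a),np.sin(a),0]))
E
```

```text
[607.89233899 219.16824163 227.35603587] [-3.14145897e+00  6.05556406e-05  1.40662182e+00] [-0.21509956 -0.10469914 -2.99657368] [-0.09732089  0.07039427  0.02057374] 11.671611847827023
move [-0.5 85.  -0.2] roll 0 yang -0.1642
```

View pics/w2.png

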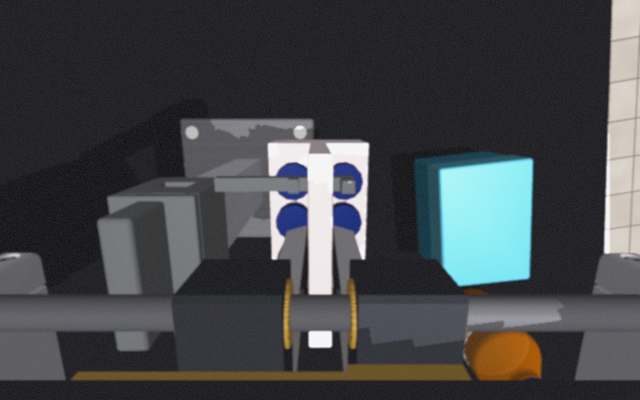

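The carrier hangs level in the fingers (bar at column 320), 23 mm up with about 3 N on the wrist. It is clear of the tips, so I'll draw it out.

Call:
send_rows:
  series:
    - [[0,0,8,0,0],[0,0,20,0,0],[0,0,34,0,0],[0,0,48,0,0],[0,0,62,0,0],[0,0,76,0,0],[0,0,85,0,0],[0,0,88,0,0],[0,0,88,0,0],[0,0,88,0,0]]

```text
clock: 6.1
eef_pos: [694.6, 204.9, 227.3]
eef_rot: [-3.141, 0.0, 1.407]
wrist_force: [-0.3, -0.3, -1.8]
finger_gap: 11.4
```

```bash
python3 - <<'E'
from h import *
s=manip.read_state();print(s["eef_pos"],s["wrist_force"],s["finger_gap"])
c=manip.camera("scene"); save(c,"s2.png")
# tray layout: tray axes
p=[476.7,-196.2,-.288,0]
for n,q in (("carrier +x..",[40,70,0]),("bracket",[0,-80,0])): print(n,W(np.array([q],float),p))
# tray corners
print(W(box(-110,110,-150,150,0,0)[::2],p))
E
```

```text
[694.57011322 204.87665251 227.31751149] [-0.29612445 -0.29571605 -1.79311589] 11.4149215021915
carrier +x.. [[ 534.93501619 -140.44443625    0.        ]]
bracket [[ 453.97718666 -272.90510905    0.        ]]
[[ 328.62520005 -308.77821112    0.        ]
 [ 413.83575007  -21.1340522     0.        ]
 [ 539.56424993 -371.2659478     0.        ]
 [ 624.77479995  -83.62178888    0.        ]]
```

Call:
send_rows:
  series:
    - [[0,0,0,-15,0],[0,0,0,-35,0],[0,-8,0,-52,0],[0,-22,0,-60,0],[0,-40,0,-60,0],[0,-60,0,-60,0],[0,-80,0,-60,0],[0,-100,0,-60,0],[0,-112,0,-60,0],[0,-115,0,-60,0]]

```text
clock: 7.15
eef_pos: [675.8, 89.8, 287.6]
eef_rot: [3.141, 0.0, 1.405]
wrist_force: [-0.7, -0.1, -1.4]
finger_gap: 11.6
```

```bash
python3 - <<'E'
from h import *
s=manip.read_state();print(s["eef_pos"],s["wrist_force"],s["finger_gap"])
goto([497,-127,287],-.288)
c=manip.camera("scene"); save(c,"s3.png")
E
```

```text
[675.78760935  89.8016052  287.59580428] [-0.70686039 -0.10775069 -1.41707495] 11.576515836032662
move [-243.3 -140.6    0.6] roll 7.0 yang -0.1656
```

View pics/s3.png

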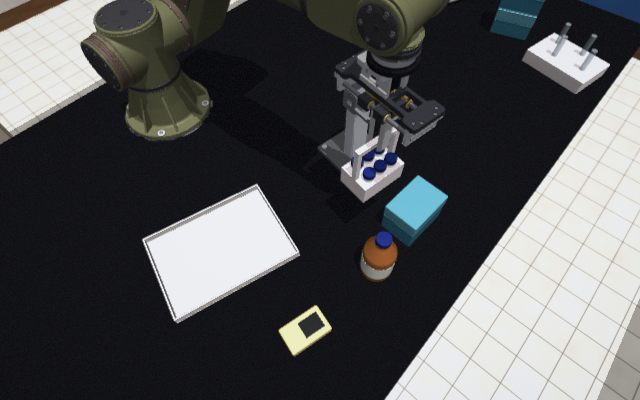

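The carrier hangs upright from the gripper at about (372,165), free of the stand. I'll move it over the tray.

Call:
send_rows:
  series:
    - [[0,-10,-6,0,0],[0,-35,-20,0,1],[0,-67,-39,0,2],[0,-100,-58,0,3],[0,-133,-77,0,4],[0,-166,-96,0,5],[0,-198,-115,0,6],[0,-225,-130,0,7],[0,-240,-139,0,7],[0,-243,-141,0,7]]

```text
clock: 8.2
eef_pos: [496.6, -126.0, 287.8]
eef_rot: [3.141, 0.0, 1.283]
wrist_force: [0.9, 0.1, -1.9]
finger_gap: 11.7
```

Call:
send_rows:
  series:
    - [[0,0,0,10,0],[0,0,0,30,0],[0,0,0,55,0],[0,0,0,80,0],[0,0,0,105,0],[0,0,0,125,0],[0,0,0,140,0],[0,0,0,150,0],[0,0,0,155,0],[0,0,0,155,0]]

```text
clock: 9.2
eef_pos: [497.3, -124.9, 132.0]
eef_rot: [-3.141, -0.0, 1.285]
wrist_force: [-0.5, -0.7, -2.2]
finger_gap: 11.6
```

```bash
python3 - <<'E'
from h import *
s=manip.read_state();print(s["eef_pos"],s["wrist_force"],s["moment"],s["finger_gap"])
goto([497,-127,114],-.288)
c=manip.camera("scene"); cv2.imwrite("pics/s4.png",cv2.resize(c["img"][100:340,80:420,::-1],None,fx=2,fy=2))
E
```

```text
[ 497.254026   -124.87087326  131.96271928] [-0.53401234 -0.70657617 -2.2334883 ] [-0.0640579   0.07328048 -0.01373834] 11.575439560472319
move [-2.1  0.4 18. ] roll 0.1 yang -0.2857
```

View pics/s4.png

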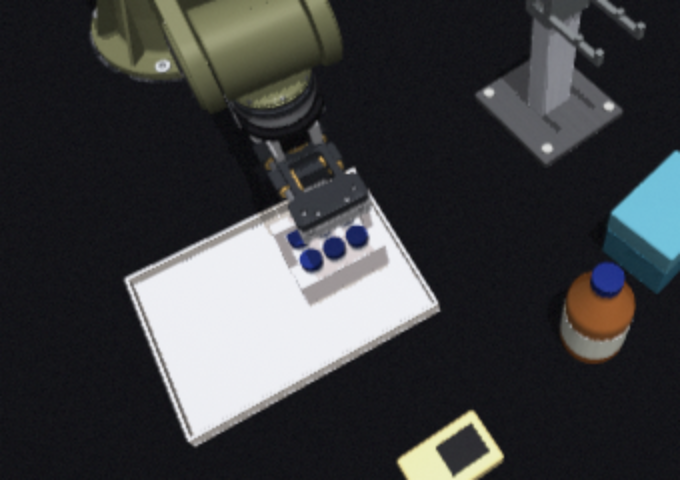

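The carrier is upright and aligned over the tray's right part. I'll lower it slowly.

Call:
send_rows:
  series:
    - [[0,-2,0,4,0],[0,-2,0,8,0],[0,-2,0,11,0],[0,-2,0,13,0],[0,-2,0,14,0],[0,-2,0,15,0],[0,-2,0,15,0],[0,-2,0,15,0]]

```text
clock: 10.05
eef_pos: [496.6, -127.3, 117.5]
eef_rot: [3.142, -0.0, 1.284]
wrist_force: [-1.6, 0.8, -2.5]
finger_gap: 11.9
```

Call:
send_rows:
  series:
    - [[0,0,0,0.5,0],[0,0,0,1,0],[0,0,0,1.5,0],[0,0,0,1.5,0]]

```text
clock: 10.45
eef_pos: [496.7, -127.3, 116.2]
eef_rot: [3.141, 0.0, 1.284]
wrist_force: [-0.9, 0.3, 1.3]
finger_gap: 11.7
```

Call:
send_rows:
  series:
    - [[0,0,0,0.5,0],[0,0,0,1,0],[0,0,0,1,0],[0,0,0,1,0]]

```text
clock: 10.85
eef_pos: [497.0, -127.4, 116.2]
eef_rot: [3.14, 0.0, 1.284]
wrist_force: [-3.9, 1.6, 12.8]
finger_gap: 11.2
```

Call:
send_rows:
  newtons: 20
  series:
    - [[0,0,0,-0.5,0],[0,0,0,-1,0],[0.1,0,0,-1,0],[0.2,0,0,-1,0],[0.35,0,0,-1,0],[0.4,0,0,-1,0],[0.4,0,0,-1,0],[0.4,0,0,-5,0],[0.4,0,0,-15,0],[0.4,0,0,-40,0]]

```text
clock: 11.85
eef_pos: [495.9, -127.0, 154.6]
eef_rot: [-3.139, -0.0, 1.284]
wrist_force: [0.8, 0.8, 0.4]
finger_gap: 37.5
```

Call:
send_rows:
  series:
    - [[0.5,0,0,-40,0],[0.5,0,0,-80,0],[0.5,0,0,-120,0],[0.5,0,0,-160,0],[0.5,0,0,-200,0],[0.5,0,0,-240,0],[0.5,0,0,-250,0],[0.5,0,0,-250,0]]

```text
clock: 12.65
eef_pos: [496.6, -127.2, 406.6]
eef_rot: [3.139, 0.0, 1.285]
wrist_force: [0.7, 0.2, 0.1]
finger_gap: 47.1
```

```bash
python3 - <<'E'
from h import *
s=manip.read_state();print(s["eef_pos"],s["wrist_force"],s["finger_gap"])
cs=[manip.camera("top"),manip.camera("scene")]
vs=[(c,mask(c,"bracket","stand"),None) for c in cs]
S2=STAND[:6]
for v in (vs,vs[:1],vs[1:]): print(fit(S2,v,[527.9,231.1,-.17]))
p=[527.9,231.1,-.17,0]
X=W(np.array([[0,0,370.]]),p)[0]; X[2]=s["eef_pos"][2]; goto(X,-.17)
T=pose(s); c=manip.camera("wrist"); P=T@c["T_tool_cam"]; m=mask(c,"carrier")
if m.sum()>500: print("carrier",fit(CA,[(c,m,P)],[497,-127,-.288],4))
cv2.imwrite("pics/w5.png",np.vstack([c["img"][:,:,::-1]]))
E
```

```text
[ 496.60940524 -127.23934286  406.62380416] [0.74784551 0.22203052 0.13213843] 47.06086210086861
([np.float64(527.5), np.float64(231.3), np.float64(-0.1675), 0], np.float64(0.134))
([np.float64(527.9), np.float64(233.2), np.float64(-0.1699), 0], np.float64(0.041))
([np.float64(527.1), np.float64(229.1), np.float64(-0.1541), 0], np.float64(0.075))
move [352.6 -71.   -2.6] roll -6.7 yang -0.2863
carrier ([np.float64(495.8), np.float64(-129.8), np.float64(-0.2939), 4], np.float64(0.026))
```

View pics/w5.png

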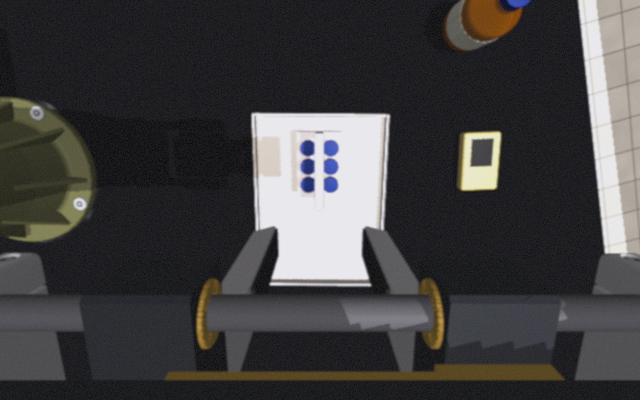

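The carrier stands at (320,165), upright inside the tray with the floor free on the bracket side. Next, go over the bracket.

Call:
send_rows:
  newtons: 50
  series:
    - [[0.5,35,-7,0,-1],[0.5,75,-15,0,-2],[0.5,115,-23,0,-3],[0.5,155,-31,0,-4],[0.5,195,-39,0,-5],[0.5,235,-47,0,-6],[0.5,275,-55,0,-6.7],[0.5,315,-63,0,-6.7],[0.5,345,-69,0,-6.7],[0.5,353,-71,0,-6.7]]

```text
clock: 14.05
eef_pos: [527.9, 234.0, 403.9]
eef_rot: [-3.14, 0.0, 1.404]
wrist_force: [-0.6, -0.4, -1.0]
finger_gap: 47.0
```

Call:
send_rows:
  series:
    - [[0.5,0,0,20,0],[0.5,0,0,40,0],[0.5,0,0,40,0]]

```text
clock: 14.35
eef_pos: [527.7, 230.6, 362.5]
eef_rot: [-3.138, 0.002, 1.401]
wrist_force: [-0.1, -0.2, -0.1]
finger_gap: 47.2
```

```bash
python3 - <<'E'
from h import *
s=manip.read_state();print(s["eef_pos"],s["eef_rot"],s["finger_gap"])
T=pose(s); c=manip.camera("wrist"); P=T@c["T_tool_cam"]
p=[527.5,231.2,-.168,0]; m=mask(c,"bracket")
print(fit([b+[0,0,185] for b in BR],[(c,m,P)],p))
goto(W(np.array([[0,0,253.]]),p)[0],-.168)
img=c["img"].copy()
for u,v in proj(c,W(np.array([[-7,-30,273.],[7,-30,273],[-7,30,273],[7,30,273]]),p),P): cv2.circle(img,(int(round(u)),int(round(v))),2,(255,0,0),-1)
save(dict(img=img),"w6.png")
E
```

```text
[527.73422338 230.61665303 362.46552242] [-3.13789987e+00  2.25450526e-03  1.40095531e+00] 47.162933183998575
([np.float64(527.6), np.float64(231.2), np.float64(-0.1645), 0], np.float64(0.05))
move [  0.2  -0.8 112.6] roll -0.1 yang -0.17
```

View pics/w6.png

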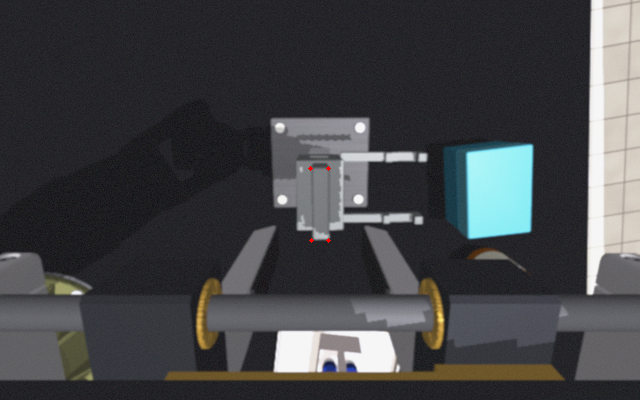

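The predicted rib corners (310–328, 168–240) match the rib, centred at column 320. Descend and grip.

Call:
send_rows:
  newtons: 55
  series:
    - [[0.5,0,-0.5,35,0],[0.5,0,-0.5,65,0],[0.5,0,-0.5,88,0],[0.5,0,-0.5,102,0],[0.5,0,-0.5,110,0],[0.5,0,-0.5,110,0],[0.2,0,-0.5,110,0],[0.0,0,-0.5,110,0],[0.0,0,-0.5,110,0],[0.0,0,-0.5,110,0]]

```text
clock: 15.45
eef_pos: [527.8, 231.6, 255.4]
eef_rot: [3.141, -0.0, 1.401]
wrist_force: [0.3, 0.6, -0.3]
finger_gap: 18.6
```

Call:
send_rows:
  series:
    - [[0,0,0,0,0],[0,0,0,0,0],[0,0,0,0,0],[0,0,0,0,0]]

```text
clock: 15.85
eef_pos: [527.4, 231.6, 255.0]
eef_rot: [-3.141, 0.0, 1.402]
wrist_force: [-5.4, 0.9, 2.5]
finger_gap: 13.6
```

Call:
send_rows:
  series:
    - [[0,0,0,-1,0],[0,0,0,-2,0],[0,0,0,-3,0],[0,0,0,-4,0],[0,0,0,-5,0],[0,0,0,-5,0]]

```text
clock: 16.45
eef_pos: [527.5, 231.4, 259.8]
eef_rot: [-3.141, 0.0, 1.401]
wrist_force: [-5.1, 0.4, -9.5]
finger_gap: 13.7
```

Call:
send_rows:
  series:
    - [[0,0,0,-2,0],[0,0,0,-5,0],[0,0,0,-9,0],[0,0,0,-13,0],[0,0,0,-17,0],[0,0,0,-21,0],[0,0,0,-25,0],[0,0,0,-29,0],[0,0,0,-30,0],[0,0,0,-30,0]]

```text
clock: 17.45
eef_pos: [527.9, 231.6, 291.2]
eef_rot: [3.14, -0.001, 1.401]
wrist_force: [-5.0, 0.7, -1.3]
finger_gap: 13.5
```

```bash
python3 - <<'E'
from h import *
s=manip.read_state();print(s["eef_pos"],s["wrist_force"],s["finger_gap"])
c=manip.camera("scene"); a=c["img"].copy()
m=mask(c,"bracket")
for z in (185,220): print(z,fit([b+[0,0,z] for b in BR],[(c,m,None)],[527.6,231.2,-.168]))
cv2.imwrite("pics/s7.png",cv2.resize(a[30:200,270:470,::-1],None,fx=3,fy=3,interpolation=3))
E
```

```text
[527.86647578 231.63551029 291.24932417] [-4.99876496  0.69557062 -1.32514446] 13.533082107427424
185 ([np.float64(507.1), np.float64(260.0), np.float64(-0.1341), 0], np.float64(0.193))
220 ([np.float64(528.6), np.float64(228.4), np.float64(-0.1418), 0], np.float64(0.168))
```

View pics/s7.png

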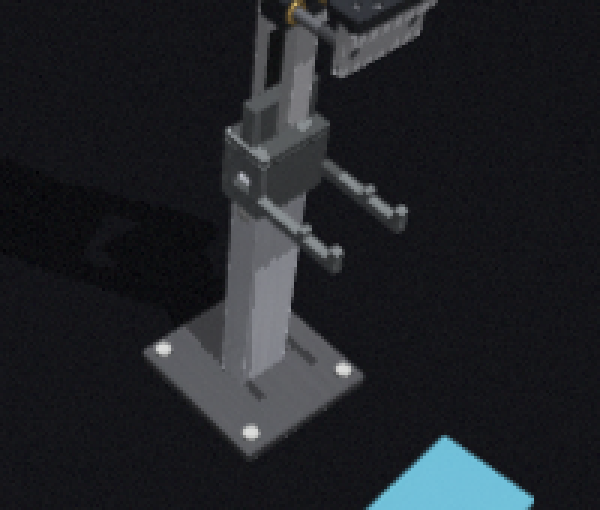

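The bracket rises with the fingers (about 36 mm up the post, no slip, still level). Lift it clear.

Call:
send_rows:
  series:
    - [[0,0,0,-4,0],[0,0,0,-9,0],[0,0,0,-14,0],[0,0,0,-19,0],[0,0,0,-26,0],[0,0,0,-36,0],[0,0,0,-48,0],[0,0,0,-58,0],[0,0,0,-60,0],[0,0,0,-60,0]]

```text
clock: 18.55
eef_pos: [527.8, 231.5, 350.2]
eef_rot: [3.141, -0.0, 1.401]
wrist_force: [0.7, 0.1, -1.9]
finger_gap: 13.4
```

```bash
python3 - <<'E'
from h import *
s=manip.read_state();print(s["eef_pos"],s["wrist_force"],s["moment"],s["finger_gap"])
T=pose(s); c=manip.camera("wrist"); P=T@c["T_tool_cam"]; m=mask(c,"bracket")
z0=s["eef_pos"][2]-70
for z in (z0-8,z0,z0+8): print(z,fit([b+[0,0,z] for b in BR],[(c,m,P)],[*s["eef_pos"][:2],-.168]))
goto([420,-247,s["eef_pos"][2]],-.288)
E
```

```text
[527.76684631 231.52980968 350.24772015] [ 0.70744631  0.12297593 -1.90714668] [-0.0410189   0.06200538  0.03329608] 13.424271576061876
272.24772014740284 ([np.float64(527.5), np.float64(230.5), np.float64(-0.1746), 0], np.float64(0.319))
280.24772014740284 ([np.float64(528.0), np.float64(232.1), np.float64(-0.1737), 0], np.float64(0.335))
288.24772014740284 ([np.float64(528.3), np.float64(235.4), np.float64(-0.197), 0], np.float64(0.39))
move [-489.8  -25.4   -0.6] roll 6.8 yang -0.1694
```

Call:
send_rows:
  series:
    - [[0,-10,0,0,0],[0,-35,-2,0,0],[0,-68,-3,0,1],[0,-102,-5,0,1],[0,-136,-7,0,2],[0,-170,-9,0,2],[0,-204,-10,0,3],[0,-238,-12,0,3],[0,-272,-14,0,4],[0,-306,-16,0,4]]

```text
clock: 19.65
eef_pos: [459.3, -69.1, 349.8]
eef_rot: [-3.141, 0.0, 1.331]
wrist_force: [0.4, 0.8, -1.6]
finger_gap: 13.5
```

```bash
python3 - <<'E'
from h import *
goto([420,-247,250],-.288)
E
```

```text
move [-182.1    4.1   99.8] roll 2.7 yang -0.24
```

Call:
send_rows:
  series:
    - [[0,-25,0,0,0.5],[0,-55,1,0,1],[0,-85,2,0,1.5],[0,-115,3,0,2],[0,-143,3,10,2.7],[0,-165,4,30,2.7],[0,-178,4,55,2.7],[0,-182,4,80,2.7],[0,-182,4,97,2.7],[0,-182,4,100,2.7]]

```text
clock: 20.65
eef_pos: [419.9, -245.1, 248.0]
eef_rot: [-3.138, -0.001, 1.284]
wrist_force: [-0.3, 0.0, -1.4]
finger_gap: 13.8
```

```bash
python3 - <<'E'
from h import *
s=manip.read_state();print(s["eef_pos"],s["wrist_force"],s["moment"],s["finger_gap"])
goto([420,-247,75],-.288)
c=manip.camera("scene"); cv2.imwrite("pics/s8.png",cv2.resize(c["img"][100:340,80:420,::-1],None,fx=2,fy=2))
E
```

```text
[ 419.89843945 -245.12249274  247.96986854] [-0.26318164  0.00503629 -1.4230083 ] [-0.0606398   0.06513258 -0.01516622] 13.75425971425679
move [ -1.9   1.2 173. ] roll 0.1 yang -0.287
```

View pics/s8.png

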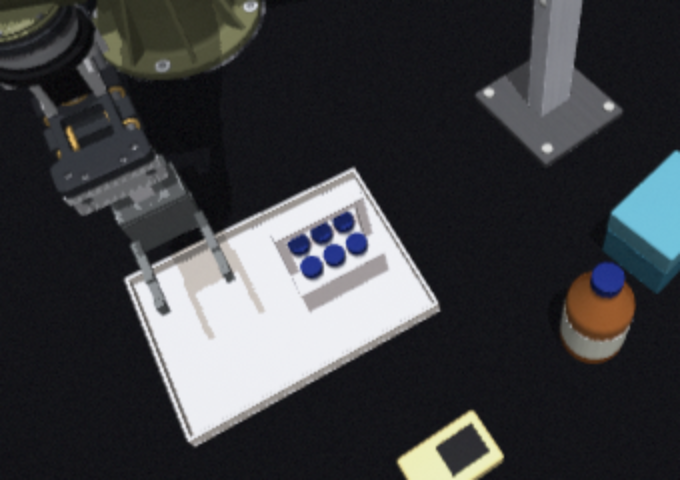

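The bracket is level over the tray's left half, with its prongs towards the far rim. Lower it.

Call:
send_rows:
  series:
    - [[0,0,0,15,0],[0,-1,0,40,0],[0,-1,0,65,0],[0,-1,0,90,0],[0,-1,0,115,0],[0,-1,0,135,0],[0,-1,0,150,0],[0,-1,0,158,0],[0,-1,0,160,0],[0,-1,0,160,0]]

```text
clock: 21.7
eef_pos: [421.1, -246.4, 90.7]
eef_rot: [3.141, 0.0, 1.285]
wrist_force: [0.3, 0.7, -1.5]
finger_gap: 13.6
```

Call:
send_rows:
  series:
    - [[0,0,0,3,0],[0,0,0,6,0],[0,0,0,8,0],[0,0,0,10,0],[0,0,0,11,0],[0,0,0,11,0]]

```text
clock: 22.3
eef_pos: [420.7, -246.1, 78.8]
eef_rot: [-3.141, -0.0, 1.284]
wrist_force: [-0.6, -0.4, -1.7]
finger_gap: 13.5
```

Call:
send_rows:
  series:
    - [[0,0,0,0.5,0],[0,0,0,1,0],[0,0,0,1.5,0],[0,0,0,1.5,0]]

```text
clock: 22.7
eef_pos: [420.8, -246.1, 77.4]
eef_rot: [-3.142, -0.0, 1.284]
wrist_force: [-0.5, 0.3, -1.2]
finger_gap: 13.7
```

Call:
send_rows:
  series:
    - [[0,0,0,0.5,0],[0,0,0,1,0],[0,0,0,1.5,0],[0,0,0,1.5,0]]

```text
clock: 23.1
eef_pos: [420.7, -246.1, 75.8]
eef_rot: [-3.141, -0.0, 1.284]
wrist_force: [-0.1, 0.1, -2.1]
finger_gap: 13.6
```

Call:
send_rows:
  series:
    - [[0,0,0,0.5,0],[0,0,0,1,0],[0,0,0,1,0]]

```text
clock: 23.4
eef_pos: [420.8, -246.1, 74.9]
eef_rot: [-3.141, -0.0, 1.284]
wrist_force: [-0.2, -0.5, -0.9]
finger_gap: 13.6
```

Call:
send_rows:
  series:
    - [[0,0,0,0.5,0],[0,0,0,1,0],[0,0,0,1,0]]

```text
clock: 23.7
eef_pos: [420.8, -246.2, 74.1]
eef_rot: [3.141, 0.0, 1.285]
wrist_force: [-0.4, 1.2, 1.5]
finger_gap: 13.9
```

Call:
send_rows:
  series:
    - [[0,0,0,0.3,0],[0,0,0,0.5,0],[0,0,0,0.5,0]]

```text
clock: 24.0
eef_pos: [420.9, -246.2, 74.0]
eef_rot: [3.141, 0.0, 1.285]
wrist_force: [-4.1, 1.5, 7.7]
finger_gap: 14.0
```

Contact. Release and withdraw.

Call:
send_rows:
  newtons: 20
  series:
    - [[0,0,0,-0.3,0],[0,0,0,-0.3,0],[0.1,0,0,-0.3,0],[0.25,0,0,-0.3,0],[0.4,0,0,-0.3,0],[0.4,0,0,-0.3,0],[0.4,0,0,-3,0],[0.4,0,0,-10,0],[0.4,0,0,-25,0],[0.4,0,0,-45,0]]

```text
clock: 25.0
eef_pos: [420.5, -246.0, 119.0]
eef_rot: [-3.141, -0.0, 1.285]
wrist_force: [0.2, 1.4, 0.3]
finger_gap: 37.7
```

Call:
send_rows:
  series:
    - [[0.4,0,0,-40,0],[0.4,0,0,-80,0],[0.4,0,0,-120,0],[0.4,0,0,-160,0],[0.4,0,0,-200,0],[0.4,0,0,-240,0],[0.4,0,0,-260,0],[0.4,0,0,-260,0]]

```text
clock: 25.8
eef_pos: [421.0, -246.3, 381.8]
eef_rot: [3.137, 0.002, 1.284]
wrist_force: [-0.3, 0.2, -0.5]
finger_gap: 37.6
```

```bash
python3 - <<'E'
from h import *
s=manip.read_state();print(s["eef_pos"],s["wrist_force"],s["finger_gap"])
T=pose(s); w=manip.camera("wrist"); P=T@w["T_tool_cam"]; c=manip.camera("scene")
for n,b,p in(("bracket",BR,[420,-247,-.288]),("carrier",CA,[497,-127,-.288])):
    print(n,fit(b,[(w,mask(w,n),P)],p,4),fit(b,[(c,mask(c,n),None)],p,4))
o=np.vstack([cv2.resize(w["img"],(480,300)),cv2.resize(c["img"][120:330,110:430],(457,300),interpolation=3)[:, :457] if 0 else cv2.resize(c["img"][120:320,110:430],(480,300))])
cv2.imwrite("pics/f.png",o[:,:,::-1])
E
```

```text
[ 420.98972887 -246.26660381  381.76357334] [-0.30442277  0.18619245 -0.54796506] 37.551206755357484
bracket ([np.float64(420.7), np.float64(-246.6), np.float64(-0.2805), 4], np.float64(0.084)) ([np.float64(421.5), np.float64(-247.7), np.float64(-0.2832), 4], np.float64(0.087))
carrier ([np.float64(494.8), np.float64(-127.8), np.float64(-0.2875), 4], np.float64(0.034)) ([np.float64(496.4), np.float64(-130.3), np.float64(-0.3219), 4], np.float64(0.039))
```

View pics/f.png

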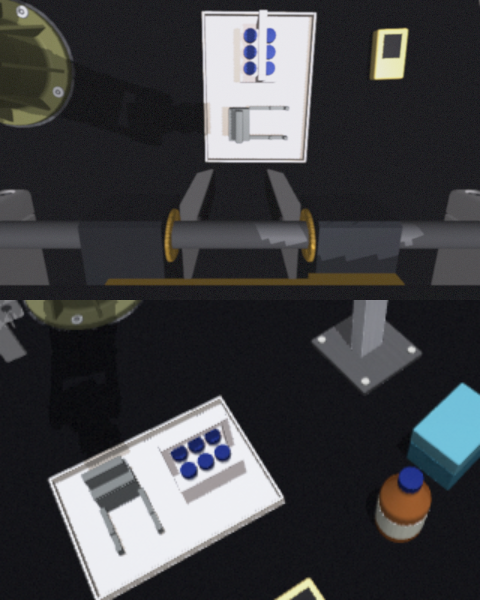

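Both stand upright on the tray floor, within its walls, and the robot is clear. The bystanders have not moved, so I'm handing in.

```bash
python3 -c "
from cell import manip
print(manip.sign_off())"
```

```text
the job is handed in; nothing more can be done
None
```

The tube station is cleared and the job handed in after about 26 s of the 69 s allowed. I lifted the tube carrier 23 mm off the fork, drew it out 88 mm and stood it in the tray. I then pulled the bracket straight up off the post by its rib and stood it on its open end beside the carrier.

- **Final positions:** in the last pictures both stand upright on the tray floor inside its walls, and the gripper is open and clear above them. The two cameras' fits agreed to about 1 mm for the bracket. For the carrier they agreed to about 3 mm, with its heading differing by about 2°.
- **Forces:** the highest wrist reading at the end of a move was about 13 N, when the carrier touched down. Only end-of-move readings were taken.
- **Bystanders:** the bottle, tip box and timer look undisturbed in the last pictures. I did not measure them again, and the timer shows only in part in the last scene view.
- **Poorer check:** the wrist-camera fit of the bracket just after it came off the post was poor. I went by the scene picture and the steady grip instead, and the set-down came at the expected height.

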